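# Feed a tablet bottle into the keyed gravity chute

### The job

Restock the gravity chute: tip the amber bottle standing on its landing over onto its side with the cap to the left, like the bottle already in the chute, slide it in line with the mouth, and roll it through the keyed mouth and over the sprung strip so that it runs down and rests behind the other bottle. Only tip and push it: do not lift it off the landing and do not press it hard, it is glass. Leave the data logger beside the chute where it is.

Things in the scene. Friction and masses are not known exactly. Their poses are not given: they have to be found in the camera images.
- chute: white sheet-metal gravity chute fixed to the desk, 236 mm long (x), 217 wide (y). Origin on the desk; own +x away from the robot, +y to the left, z up. All chute numbers below are mm in this frame. Left panel: inner face y 94, up to z 104, over the whole length. Everything else is open above.
- landing (a point): middle of the level landing (chute x 72, y -10, z 70), which spans x 30 to 114, y -115 to 94. Lips 8 high and 4 thick on its right and back edges, the left panel at its left (34 high). Front fence: x 26 to 30, y -115 to 0, 30 high above the landing, with a rounded corner (y 0) at the mouth.
- mouth (a point): middle of the mouth (chute x 30, y 47, z 70) in the landing's front edge, y 0 to 94, level with the landing. It is keyed: at y 74 to 94, x 26 to 32, a steel bar (39 to 54 above the landing) and a rib (0 to 6) let only the narrow cap pass between them, so a bottle lying across goes in only with its cap to the left (+y). It has 6 mm of spare width.
- run (a point): middle of the sloping floor (chute x -56, y 47, z 56). The run is the lane from the mouth towards the robot (-x), between its right wall (inner face y 0, up to z 100) and the left panel: level at z 70 until x 0, then falling at 14 degrees to an upright end stop with its face at x -112.
- detent (a joint): sprung steel strip across the level floor of the run at chute x 8, y 6 to 70, a round bar 5 mm proud of the floor; 0 = up, 0.006 m = pressed right down. It starts to give at about 1.6 N and is flush at about 3.6 N. A slowly rolling bottle stops at it and must be pushed over; once its axis is past the strip it rolls down by itself.
- bottle: closed amber glass bottle, white cap, about 0.12 kg, stands on the right of the landing. Body 46 mm diameter, 62 long; shoulder to 66; cap 26 diameter, 66 to 88. Origin at its base centre, own z from base to cap. A slow push high on the cap (78 or more up, as the shoulder rises) tips it; it falls over past about 35 degrees of lean and lies up to 60 mm short of the left panel.
- bottle_cap (a point): centre of the end of that bottle's cap, 88 mm from its base along its axis
- bottle_mid (a point): point on that bottle's axis in the middle of its body, 31 mm from its base
- stock: an equal bottle that already lies at the bottom of the run against the end stop, cap to the left. Origin on its axis in the middle of its body (about 31 mm from its base); own y runs from base to cap.
- temp_logger: off-white data logger, 52 x 82 x 17 mm, lying on the desk in front of the landing and to the right of the run; origin at the centre of its underside
Mind the look-alikes: they are no part of the job. Leave any yellow look-alike of the bottle alone. What is shaped like the stock but purple is not meant.

How it is judged:
By the outcome, as a careful person would: the job done as asked, in the order asked, and still so for the second after the job is handed in, with the robot touching nothing.
It also fails if it takes over 48 s, if anything falls off the work surface, if the arm or the gripper's body presses on something with over 40 N, if the wrist force passes 120 N, or if a joint passes its speed limit or range.

### The arm

A 6-joint arm with a two-finger parallel gripper is mounted at the origin on a cart in front of the work surface, level with it; the furniture and walls round the work are solid. World frame = base frame: x ahead of the robot, y to its left, z up, the work surface at z = 0. Lengths are in m, angles in rad, forces in N, time in s.
With the tool pointing down it reaches from about 0.375 to 0.925 m from the base axis. Payload 5.7 kg.
Tool frame: the origin (TCP) lies at the very end of the fingers, on their centre line; the grasp point (between the pads) lies 19 mm behind it (r.tcp_to_grasp is the distance from the TCP to the grasp point, in m); x points along the fingers, y is the direction in which the jaws open and shut, and the axes are right-handed (so a half turn about x gives the same grasp; the last joint's range is limited). The gripper opens to 88 mm and grips with 3 to 60 N. Pads are 20 mm wide; open, the fingers measure 115 mm over their backs; the gripper's body (75 mm by 178 mm) begins 61 mm behind the grasp point.
Start: joints at [1.053, 0.359, 1.51, -0, 1.272, -0.115], TCP at [0.235, 0.552, 0.223] pointing down, gripper open.
Joint ranges: [-2.97, 2.97], [-1.01, 2.36], [0.21, 2.38], [-0.96, 4.11], [0.2, 2.71], [-2.98, 2.98]. Speed limits (rad/s): [2.39, 2.39, 3.14, 3.14, 3.14, 3.14].

### API

Orientations are given as a rotation vector (axis times angle).
In Python, from station import r, cams, ticket gives the robot as it stands. The module is installed in compiled form; this text tells all that it offers.
- The arm moves only by the shell command python3 -m pendant 'ROWS' [FORCE]. ROWS is a JSON object of lists of equal length, an entry for each row: "linear": the shift along the tool's x, y, z in mm, a list of three; "twist": the turn, a rotation vector about the tool's x, y, z in degrees, a list of three; "jaw": the opening, from -1 (shut) to 1 (fully open). A call has 1 to 5 rows; each row shifts and turns the pose as measured when the row begins, along the tool's axes as they then stand; what a row does not reach is not made up. A row lasts 1/10 s, in which the tool goes at most 50 mm and 8.59 degrees, less where a joint would pass 70% of its speed; a pose out of reach is approached as far as the arm can. A call with a gripper value outside its range is refused whole. The fingers move at their own pace and stop on an object; FORCE is the grip in N (left out, the last holds). Time passes only in rows, so rows that do not move let the fingers close. It gives the time, the measured TCP pose, the force and the opening at its end, in the units of the state.
- r.read_state(): the state, without advancing time (a new reading comes with each control period).
- cams.read_camera(name): name is "scene" or "top" or "wrist"; returns the picture (420x560x3 uint8, red, green, blue); there is no depth.
- cams.camera_info(name): a dict with "fx", "fy", "cx", "cy" (pixels), "extrinsics" (4x4, takes a point from camera to world coordinates). Camera axes: x right, y up, looking along -z (the intrinsics and any distortion apply to the point x, -y, -z); pixel columns grow to the right and rows downward; lengths in m; the calibration is good to about 2 mm. A picture is of the moment at which its call begins: read the wrist's pose just before it. camera_info takes no time and is no camera call; for the wrist camera it gives the pose at the moment of the call.
- ticket.hand_in(): hands the job in, once; it reports no verdict.
The state is a dict: "clock": time; "qpos": joint angles; "qvel": joint speeds; "joint_efforts": joint torques, N m; "position": TCP position; "tcp_rot": TCP orientation; "force": force on the tool from outside, world axes, zero at the start; "ft_torque": the same for the moment, N m; "grip_width": opening from 0.0 (shut) to 1.0 (fully open).
Only numpy, scipy, OpenCV 4.12 (cv2) and the standard library are available. Lean on these libraries where they do the work, as an engineer would, in place of code of your own. Each camera call takes 0.05 s, during which the arm holds its last target. There are 200 camera calls.

## Working session

There is one attempt and no reset: what is moved stays moved. The work goes in short steps, Python scripts to look and compute and a shell command to move; the robot and the scene stay as the last step left them, time stands still between calls to the robot, and variables do not carry over. Pictures are saved under pics/ and viewed, about 8 in all and at most 12, crops included, and the job is handed in when it is done.

```bash
mkdir -p pics
python3 - <<'E'
from station import r,cams
import cv2,numpy as np
s=r.read_state();print(s)
for n in("scene","top"):
    c=cams.camera_info(n);print(n,{k:(np.round(v,3).tolist() if k=="extrinsics" else v) for k,v in c.items()})
    im=cams.read_camera(n);cv2.imwrite(f"pics/{n}0.png",im[:,:,::-1])
E
```

```text
{'clock': 0.0, 'qpos': array([ 1.05288369e+00,  3.59486298e-01,  1.51140320e+00,  8.05815773e-06,
        1.27249788e+00, -1.15126259e-01]), 'qvel': array([4.89325910e-04, 3.31992852e-04, 1.29158926e-03, 1.45850468e-04,
       1.15915096e-03, 9.03031287e-05]), 'joint_efforts': array([ 3.43560045e-03, -5.15378952e+01, -2.70729983e+01,  6.79771649e-02,
        3.50940891e-02, -1.14550548e-04]), 'position': array([0.23487245, 0.55138512, 0.22183186]), 'tcp_rot': array([ 0.31464162,  1.54817205, -0.31733204]), 'force': array([-0.83018503,  1.14011791, -0.54814344]), 'ft_torque': array([-0.05670247, -0.03212382,  0.03282163]), 'grip_width': 1.0014862483028015}
scene {'fx': 443.87908254453373, 'fy': 443.87908254453373, 'cx': 286.2821694025713, 'cy': 213.87448693793675, 'extrinsics': [[0.486, 0.636, -0.6, 0.031], [-0.874, 0.35, -0.337, -0.358], [-0.005, 0.688, 0.725, 0.737], [0.0, 0.0, 0.0, 1.0]]}
top {'fx': 525.45785679656, 'fy': 525.45785679656, 'cx': 274.42874216950645, 'cy': 214.5731839649589, 'extrinsics': [[-0.018, 0.99, -0.138, 0.382], [-1.0, -0.019, -0.007, -0.072], [-0.009, 0.138, 0.99, 1.203], [0.0, 0.0, 0.0, 1.0]]}
```

View pics/top0.png

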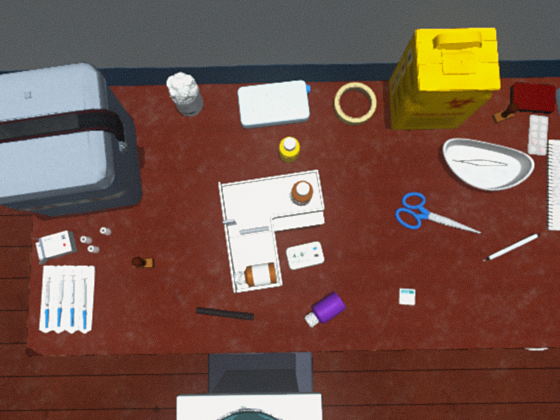

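View pics/scene0.png

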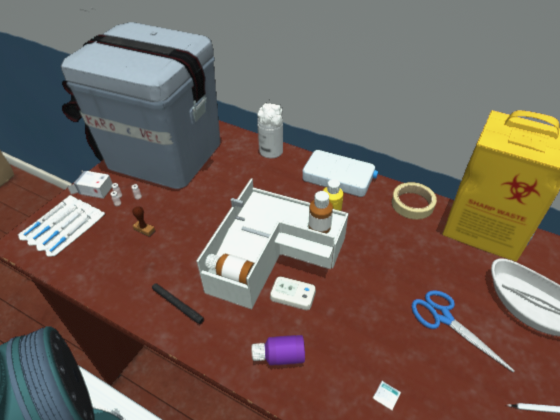

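The top view shows the chute at about (222–325, 172–292), slightly yawed, with the bottle at (302,190) and the stock at (260,274). I'll crop closer to get its corners.

Run:
```python
import cv2
a=cv2.imread("pics/top0.png")[160:300,205:340];cv2.imwrite("pics/c1.png",cv2.resize(a,None,fx=4.2,fy=4.2,interpolation=cv2.INTER_CUBIC))
```

```text
(no output)
```

View pics/c1.png

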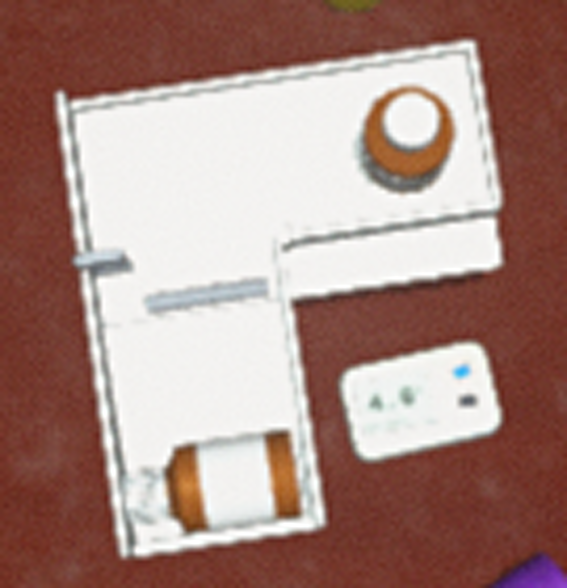

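The crop shows the chute corners at crop px (61,93), (124,556), (475,42) and (502,268), the cap top at (411,120), and the stock at (238,482). Next step: fit the chute pose by casting rays.

```bash
cat > h.py <<'E'
import numpy as np,json
from scipy.optimize import least_squares
from station import r,cams
from scipy.spatial.transform import Rotation as R
def ray(cam,u,v,z,info=None):
    c=info or cams.camera_info(cam);E=np.array(c["extrinsics"])
    d=E[:3,:3]@np.array([(u-c["cx"])/c["fx"],-(v-c["cy"])/c["fy"],-1]);o=E[:3,3]
    return (o+d*(z-o[2])/d[2])[:2]
def crop(u,v): return 205+u/4.2-.4,160+v/4.2-.4
def ch(): return json.load(open("chute.json"))
def c2w(x,y):
    X,Y,a=ch();return np.array([X+(np.cos(a)*x-np.sin(a)*y)/1000,Y+(np.sin(a)*x+np.cos(a)*y)/1000])
def w2c(p):
    X,Y,a=ch();d=(np.array(p[:2])-[X,Y])*1000;return np.array([np.cos(a)*d[0]+np.sin(a)*d[1],-np.sin(a)*d[0]+np.cos(a)*d[1]])
E
python3 - <<'E'
from h import *
P=[(61,93,118,98,104),(124,556,-118,98,104),(475,42,118,-119,78),(502,268,26,-119,0),(325,524,-118,-4,100),(499,208,26,-119,100)]
W=np.array([ray("top",*crop(u,v),z/1000) for u,v,_,_,z in P]);L=np.array([[x,y] for _,_,x,y,_ in P])/1000
def f(p):
    a=p[2];M=np.array([[np.cos(a),-np.sin(a)],[np.sin(a),np.cos(a)]]);return ((L@M.T+p[:2]-W)*1000).ravel()
s=least_squares(f,[.4,0,0]);print(s.x,np.degrees(s.x[2]),s.fun.reshape(-1,2).round(1))
json.dump(list(s.x),open("chute.json","w"))
for n,u,v,z in(("cap",411,120,.158),("stock",238,482,.056+.023),("log",420,402,.017)):
    w=ray("top",*crop(u,v),z);print(n,w,w2c(w))
print(R.from_rotvec(r.read_state()["tcp_rot"]).as_matrix().round(3))
c=cams.camera_info("wrist");print(c)
E
```

```text
[ 0.5024953  -0.05895495  0.11614868] 6.654828931400523 [[-0.6  0. ]
 [-1.9  3. ]
 [-3.7 -2.7]
 [14.3  3.9]
 [-3.9  1.1]
 [-4.2 -5.4]]
cap [ 0.58129197 -0.12262745] [ 70.88689878 -72.37506096]
stock [ 0.41169541 -0.03421701] [-87.3212917   35.09385347]
log [ 0.45422403 -0.130385  ] [-56.22390082 -65.35473285]
[[-0.001  0.392  0.92 ]
 [-0.001  0.92  -0.392]
 [-1.    -0.002 -0.   ]]
{'fx': 295.2009710011703, 'fy': 295.2009710011703, 'cx': 282.00603262269243, 'cy': 208.31686590050035, 'extrinsics': array([[ 0.39179551, -0.88525014, -0.25065607,  0.16554147],
       [ 0.9200499 ,  0.37634839,  0.10894988,  0.58117888],
       [-0.00211389, -0.27330217,  0.96192591,  0.38347219],
       [ 0.        ,  0.        ,  0.        ,  1.        ]])}
```

```bash
python3 - <<'E'
from h import *
P=[(61,93,118,98,104),(124,556,-118,98,104),(475,42,118,-119,78),(325,524,-118,-4,100),(499,208,30,-115,100)]
W=np.array([ray("top",*crop(u,v),z/1000) for u,v,_,_,z in P]);L=np.array([[x,y] for _,_,x,y,_ in P])/1000
def f(p):
    a=p[2];M=np.array([[np.cos(a),-np.sin(a)],[np.sin(a),np.cos(a)]]);return ((L@M.T+p[:2]-W)*1000).ravel()
s=least_squares(f,[.4,0,0]);print(s.x,np.degrees(s.x[2]),s.fun.reshape(-1,2).round(1))
json.dump(list(s.x),open("chute.json","w"))
for n,u,v,z in(("cap",411,120,.158),("stock",238,482,.056+.023),("log",420,402,.017),("detent",207,295,.075)):
    w=ray("top",*crop(u,v),z);print(n,w,w2c(w))
# project chute points to scene for check
E
python3 - <<'E'
import sys;sys.path.insert(0,'.')
from h import *
import cv2
a=cv2.imread("pics/scene0.png")
c=cams.camera_info("scene");E=np.linalg.inv(c["extrinsics"])
for x,y,z in[(118,98,104),(-118,98,104),(118,-119,78),(-118,-4,100),(30,-115,100),(26,-119,0),(30,0,100),(-118,98,0)]:
    p=E@np.r_[c2w(x,y),z/1000,1];u=c["cx"]-c["fx"]*p[0]/p[2];v=c["cy"]+c["fy"]*p[1]/p[2]
    cv2.circle(a,(int(round(u)),int(round(v))),1,(255,0,255),-1)
cv2.imwrite("pics/c2.png",cv2.resize(a[170:310,190:360],None,fx=4.5,fy=4.2,interpolation=cv2.INTER_CUBIC))
E
```

```text
[ 0.50456033 -0.05913702  0.12733876] 7.295973279911333 [[ 0.2  1. ]
 [-0.7  1.4]
 [-0.4 -1.4]
 [-1.7 -0.3]
 [ 2.6 -0.7]]
cap [ 0.58129197 -0.12262745] [ 68.04740287 -72.72090442]
stock [ 0.41169541 -0.03421701] [-88.94832183  36.51160689]
log [ 0.45422403 -0.130385  ] [-58.97688215 -64.27866553]
detent [ 0.50765275 -0.01949457] [ 8.10176556 38.92875772]
```

View pics/c2.png

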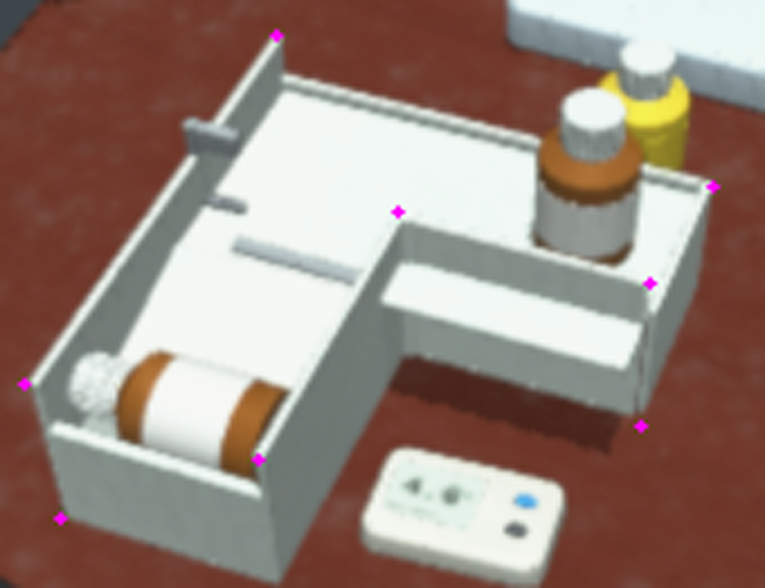

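The projected corners land within about 2 mm of the chute in the scene view. The bottle stands at chute (68, -73). I'm moving above the spot to its right with the jaws shut.

```bash
cat > where.py <<'E'
from h import *
s=r.read_state();M=R.from_rotvec(s["tcp_rot"]).as_matrix()
a=ch()[2];yd=np.degrees(np.arctan2(M[1,1],M[0,1])-a)-90
print("t %.2f chute xy"%s["clock"],w2c(s["position"]).round(1),"z %.1f"%(s["position"][2]*1000),"tool-y yaw err %.2f"%yd,"down err",(M[:2,0]).round(3),"F",s["force"].round(1),"grip %.2f"%s["grip_width"])
E
python3 -m pendant '{"linear":[[0,-33,37],[0,-33,37],[0,-33,37],[0,-33,37],[0,-33,37]],"twist":[[0,0,0],[0,0,0],[0,0,0],[0,0,0],[0,0,0]],"jaw":[-1,-1,-1,-1,-1]}'
python3 -m pendant '{"linear":[[0,-33,37],[0,-33,37],[0,-33,37],[0,-33,37],[0,-33,37]],"twist":[[0,0,0],[0,0,0],[0,0,0],[0,0,0],[0,0,0]],"jaw":[-1,-1,-1,-1,-1]}'
python3 -m pendant '{"linear":[[0,-33,37],[0,-33,37],[0,-33,37],[0,-33,37],[0,-33,37]],"twist":[[0,0,0],[0,0,0],[0,0,0],[0,0,0],[0,0,0]],"jaw":[-1,-1,-1,-1,-1]}'
python3 -m pendant '{"linear":[[0,0,0],[0,0,0],[0,0,0],[0,0,0],[0,0,0]],"twist":[[-7.5,0,0],[-7.5,0,0],[-7.5,0,0],[-7.5,0,0],[0,0,0]],"jaw":[-1,-1,-1,-1,-1]}'
python3 where.py
```

```text
clock: 0.6
position: [0.3401, 0.3276, 0.2196]
tcp_rot: [0.308, 1.551, -0.309]
force: [1.5, 0.2, -0.0]
grip_width: 0.584
clock: 1.1
position: [0.4461, 0.1011, 0.219]
tcp_rot: [0.307, 1.551, -0.308]
force: [0.8, 1.1, -0.0]
grip_width: 0.125
clock: 1.6
position: [0.5521, -0.1254, 0.2178]
tcp_rot: [0.309, 1.553, -0.308]
force: [0.6, 0.6, -0.3]
grip_width: 0.006
clock: 2.1
position: [0.5542, -0.1342, 0.215]
tcp_rot: [-0.11, 1.573, 0.111]
force: [-0.4, -0.4, -0.3]
grip_width: 0.006
t 2.10 chute xy [ 39.7 -80.8] z 215.0 tool-y yaw err 0.76 down err [-0.006 -0.   ] F [-0.4 -0.4 -0.3] grip 0.01
```

```bash
python3 -m pendant '{"linear":[[0,-22,14],[0,-22,14],[0,0,0],[0,0,0]],"twist":[[-0.8,0,0],[0,0,0],[0,0,0],[0,0,0]],"jaw":[-1,-1,-1,-1]}' >/dev/null
python3 where.py
python3 - <<'E'
from h import *
import cv2
c=cams.camera_info("wrist");im=cams.read_camera("wrist");cv2.imwrite("pics/w1.png",im[:,:,::-1])
np.save("w1.npy",c,allow_pickle=True)
t=cams.read_camera("top");h=cv2.cvtColor(im,cv2.COLOR_RGB2HSV)
m=((h[:,:,0]<18)&(h[:,:,1]>140)&(h[:,:,2]>90)).astype(np.uint8)
n,_,st,ce=cv2.connectedComponentsWithStats(m);print([(st[i].tolist()) for i in range(1,n) if st[i][4]>150])
E
```

```text
t 2.50 chute xy [  67.7 -123.6] z 213.5 tool-y yaw err 0.86 down err [-0.009  0.002] F [-0.6  0.5 -0.3] grip 0.00
[[0, 0, 387, 305, 64731], [430, 7, 24, 52, 806], [480, 8, 28, 53, 607], [328, 17, 232, 288, 15353], [112, 107, 31, 31, 360], [0, 133, 36, 22, 316], [101, 146, 28, 18, 299], [314, 191, 51, 48, 927], [156, 337, 15, 17, 191], [391, 336, 114, 48, 2997]]
```

View pics/w1.png

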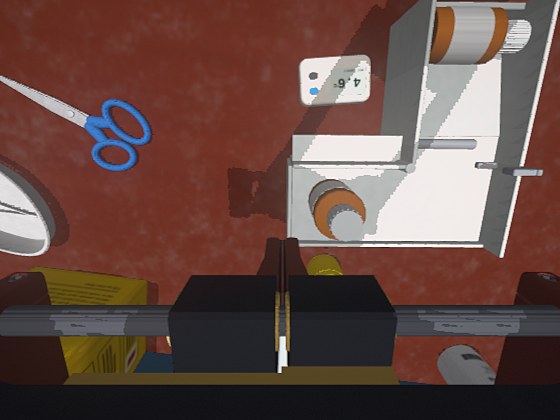

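The wrist view shows the cap top at about (346,222), the fence corner at about (411,168), and the shut fingertips at (282,240). I'm checking those against the fit.

Run:
```python
from h import *
c=np.load("w1.npy",allow_pickle=True).item()
for n,u,v,z in(("cap",346,222,.158),("fencecorner(28,0)",411,168,.1),("panel front-back end",502,257,.104),("backlip left",481,245,.078),("stock",470,35,.079),("fence R end rear(30,-117)",290,168,.1)):
    print(n,w2c(ray(0,u,v,z,c)).round(1))
```

```text
cap [ 63.8 -73.7]
fencecorner(28,0) [28.6 -3.1]
panel front-back end [115.7  98.1]
backlip left [113.6  93.6]
stock [-88.8  43.6]
fence R end rear(30,-117) [  30.3 -116.2]
```

```bash
python3 -m pendant '{"linear":[[32,0,-1],[31,0,-1],[0,0,0],[0,10,0],[0,8,0]],"twist":[[0.8,0,0],[0,0,0],[0,0,0],[0,0,0],[0,0,0]],"jaw":[-1,-1,-1,-1,-1]}' >/dev/null
python3 where.py
python3 -m pendant '{"linear":[[0,4,0],[0,4,0],[0,4,0],[0,4,0],[0,4,0]],"twist":[[0,0,0],[0,0,0],[0,0,0],[0,0,0],[0,0,0]],"jaw":[-1,-1,-1,-1,-1]}' >/dev/null
python3 where.py
```

```text
t 3.10 chute xy [  64.6 -102. ] z 152.5 tool-y yaw err -0.04 down err [-0.006  0.001] F [ 0.4  0.7 -0.1] grip 0.01
t 3.60 chute xy [ 67.1 -79.9] z 157.4 tool-y yaw err 0.06 down err [ 0.001 -0.002] F [ 0.3 -0.   0. ] grip 0.01
```

```bash
python3 - <<'E'
from h import *
import cv2
a=cams.read_camera("scene")[:,:,::-1]; b=cams.read_camera("top")[:,:,::-1]
f=lambda i:cv2.resize(i,(390,390),interpolation=cv2.INTER_CUBIC)
cv2.imwrite("pics/s2.png",np.hstack([f(a[130:280,250:400]),f(b[130:250,220:340])]))
E
python3 where.py
```

```text
t 3.70 chute xy [ 66.9 -79.5] z 157.2 tool-y yaw err 0.09 down err [ 0.001 -0.001] F [-0.3 -1.4 -0.1] grip 0.00
```

View pics/s2.png

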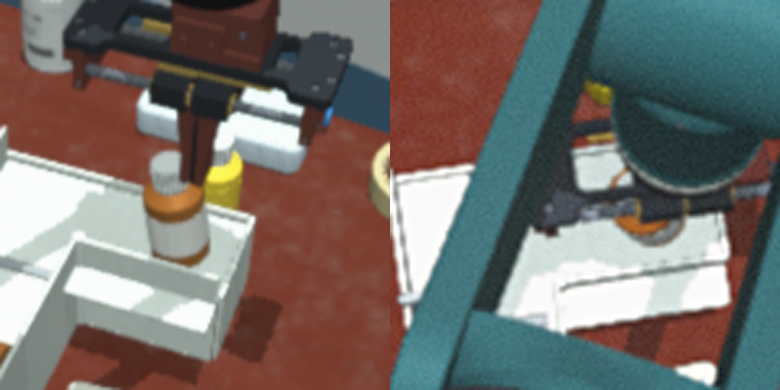

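The left half shows the bottle leaning, with the finger on the side of its cap. I'll continue slowly, trimming downward because z drifts up about 1 mm per row.

```bash
python3 -m pendant '{"linear":[[1.5,4,0],[1.5,4,0],[1.5,4,0]],"twist":[[0,0,0],[0,0,0],[0,0,0]],"jaw":[-1,-1,-1]}' >/dev/null
python3 where.py
python3 -m pendant '{"linear":[[1.5,4,0],[1.5,4,0],[1,4,0]],"twist":[[0,0,0],[0,0,0],[0,0,0]],"jaw":[-1,-1,-1]}' >/dev/null
python3 where.py
```

```text
t 4.00 chute xy [ 67.  -67.5] z 152.3 tool-y yaw err 0.03 down err [ 0.001 -0.001] F [-0.1 -0.2  0.6] grip 0.01
t 4.30 chute xy [ 66.6 -54.2] z 147.4 tool-y yaw err 0.03 down err [-0.    -0.001] F [-0.4  0.7  0.5] grip 0.00
```

```bash
python3 -m pendant '{"linear":[[-3,4,0],[-1,4,0],[0,3,0],[0,0,0],[0,0,0]],"twist":[[0,0,0],[0,0,0],[0,0,0],[0,0,0],[0,0,0]],"jaw":[-1,-1,-1,-1,-1]}' >/dev/null
python3 where.py
python3 - <<'E'
from h import *
import cv2
a=cams.read_camera("scene")[:,:,::-1]; c=cams.camera_info("wrist");b=cams.read_camera("wrist")[:,:,::-1];np.save("w2.npy",c,allow_pickle=True)
cv2.imwrite("pics/w2f.png",b)
cv2.imwrite("pics/s3.png",np.hstack([cv2.resize(a[130:280,200:350],(390,390),interpolation=cv2.INTER_CUBIC),cv2.resize(b[80:280,210:410],(390,390))]))
E
```

```text
t 4.80 chute xy [ 66.5 -41.2] z 151.7 tool-y yaw err 0.08 down err [-0.001 -0.001] F [0.  0.1 0.9] grip 0.00
```

View pics/s3.png

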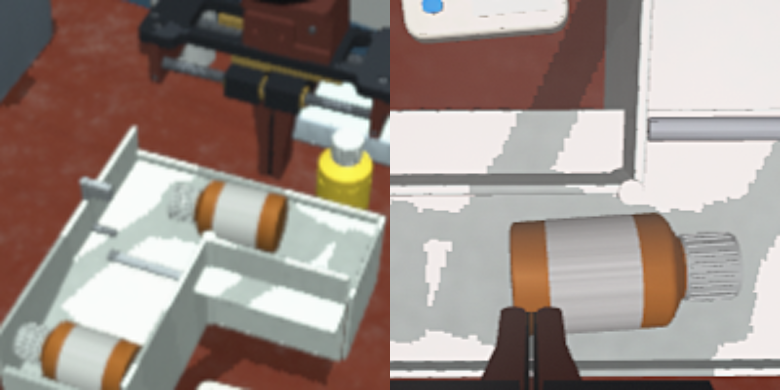

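The bottle lies with its cap to the left, base at panel (512,275) and cap end at (738,265), slightly yawed.

Run:
```python
from h import *
c=np.load("w2.npy",allow_pickle=True).item()
f=lambda u,v:(210+(u-390)/1.95,80+v/1.95)
for n,u,v,z in(("base",514,275,.093),("capend",738,265,.093),("near side top-left",512,225,.1),("near side at shoulder",640,213,.1),("fence corner",632,190,.1)):
    print(n,w2c(ray(0,*f(u,v),z,c)).round(1))
```

```text
base [ 63.9 -47.7]
capend [59.6 42. ]
near side top-left [ 41.6 -48.1]
near side at shoulder [36.9  0.3]
fence corner [28.1 -3.2]
```

```bash
python3 -m pendant '{"linear":[[0,-18,-2],[0,-18,-2],[0,0,0],[35,0,0],[32,0,0]],"twist":[[0,0,0],[0,0,0],[0,0,0],[0,0,0],[0,0,0]],"jaw":[-1,-1,-1,-1,-1]}' >/dev/null
python3 where.py
python3 -m pendant '{"linear":[[0,0,0],[0,4,0],[0,4,0],[0,4,0]],"twist":[[0,0,0],[0,0,0],[0,0,0],[0,0,0]],"jaw":[-1,-1,-1,-1]}' >/dev/null
python3 where.py
```

```text
t 5.40 chute xy [ 66.5 -84.7] z 88.0 tool-y yaw err -0.01 down err [ 0.01  -0.005] F [-0.3  0.5  0.4] grip 0.00
t 5.80 chute xy [ 64.9 -72.3] z 87.0 tool-y yaw err -0.13 down err [ 0.006 -0.004] F [ 0.2 -0.2 -0.1] grip 0.00
```

```bash
python3 -m pendant '{"linear":[[5,3,-1],[2,3,-1],[0,4,0],[0,4,0],[0,4,0]],"twist":[[0,0,0],[0,0,0],[0,0,0],[0,0,0],[0,0,0]],"jaw":[-1,-1,-1,-1,-1]}' >/dev/null
python3 where.py
python3 -m pendant '{"linear":[[0,4,0],[0,4,0],[0,4,0],[0,4,0],[0,4,0]],"twist":[[0,0,0],[0,0,0],[0,0,0],[0,0,0],[0,0,0]],"jaw":[-1,-1,-1,-1,-1]}' >/dev/null
python3 where.py
python3 - <<'E'
from h import *
import cv2
c=cams.camera_info("wrist");b=cams.read_camera("wrist")[:,:,::-1];np.save("w3.npy",c,allow_pickle=True)
cv2.imwrite("pics/w3.png",cv2.resize(b[80:300,220:500],(784,616))[:600])
E
```

```text
t 6.30 chute xy [ 64.8 -53. ] z 82.5 tool-y yaw err -0.05 down err [ 0.011 -0.006] F [ 1.1 -1.9 -0.1] grip 0.00
t 6.80 chute xy [ 65.  -31.4] z 82.5 tool-y yaw err -0.05 down err [ 0.012 -0.006] F [-0.4 -1.3 -0.4] grip 0.01
```

View pics/w3.png

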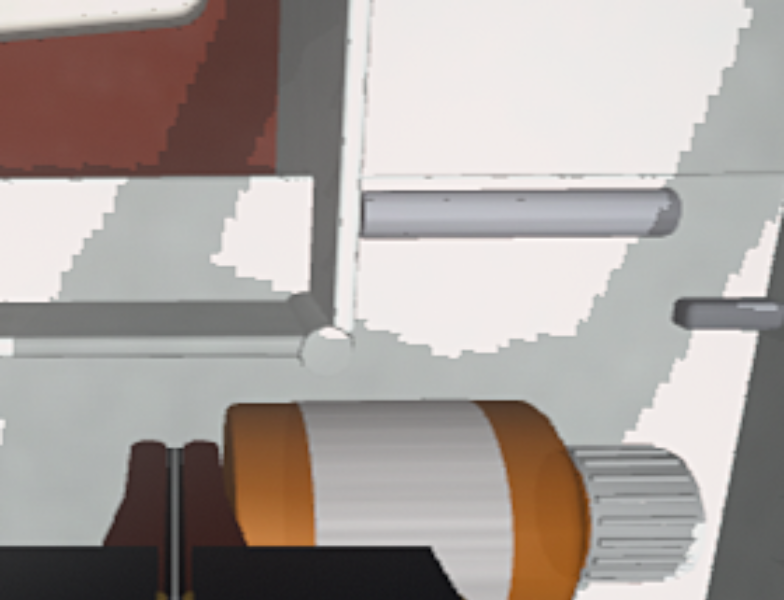

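The bottle is now square to the fence, with the base edge at panel x≈226 and the cap end at ≈(703,515).

Run:
```python
from h import *
c=np.load("w3.npy",allow_pickle=True).item()
f=lambda u,v:(220+u/2.8,80+v/2.8)
for n,u,v,z in(("base",226,470,.093),("capend",703,515,.093),("capnear",690,470,.093),("near side",300,402,.097),("near side2",500,402,.097),("fence corner",327,350,.1),("bar",685,313,.122),("detent R",362,215,.075),("detent L",675,212,.075),("wall inner y0",356,250,.1)):
    print(n,w2c(ray(0,*f(u,v),z,c)).round(1))
```

```text
base [ 55.  -20.8]
capend [64.5 74.5]
capnear [54.7 70.2]
near side [39.4 -7.5]
near side2 [39.3 29.8]
fence corner [28.4 -3.5]
bar [16.3 45.7]
detent R [7.2 6.7]
detent L [ 6.6 69.4]
wall inner y0 [10.3  0.6]
```

```bash
python3 -m pendant '{"linear":[[0,4,0],[0,4,0],[0,4,0],[0,4,0],[0,0,0]],"twist":[[0,0,0],[0,0,0],[0,0,0],[0,0,0],[0,0,0]],"jaw":[-1,-1,-1,-1,-1]}' >/dev/null
python3 where.py
```

```text
t 7.35 chute xy [ 64.9 -13.2] z 82.4 tool-y yaw err -0.03 down err [ 0.011 -0.006] F [ 0.3 -0.6  1.3] grip 0.01
```

```bash
python3 -m pendant '{"linear":[[0,2,0],[0,0,0]],"twist":[[0,0,0],[0,0,0]],"jaw":[-1,-1]}' >/dev/null
python3 where.py
python3 -m pendant '{"linear":[[0,-10,0],[-40,-2,0],[-40,0,0],[0,25,20],[0,25,20]],"twist":[[0,0,0],[0,0,0],[0,0,0],[0,0,0],[0,0,0]],"jaw":[-1,-1,-1,-0.43,-0.43]}' >/dev/null
python3 -m pendant '{"linear":[[0,0,0],[0,0,0]],"twist":[[0,0,0],[0,0,0]],"jaw":[-0.43,-0.43]}' >/dev/null
python3 where.py
python3 - <<'E'
from h import *
import cv2
c=cams.camera_info("wrist");b=cams.read_camera("wrist")[:,:,::-1];np.save("w4.npy",c,allow_pickle=True)
cv2.imwrite("pics/w4.png",cv2.resize(b[60:270,180:460],(784,588)))
E
```

```text
t 7.55 chute xy [ 64.9 -10.9] z 82.4 tool-y yaw err -0.02 down err [ 0.011 -0.006] F [-0.5  0.3 -0.2] grip 0.01
t 8.25 chute xy [104.9  23.9] z 165.2 tool-y yaw err -0.18 down err [ 0.01  -0.005] F [-0.2 -0.3 -0.8] grip 0.28
```

View pics/w4.png

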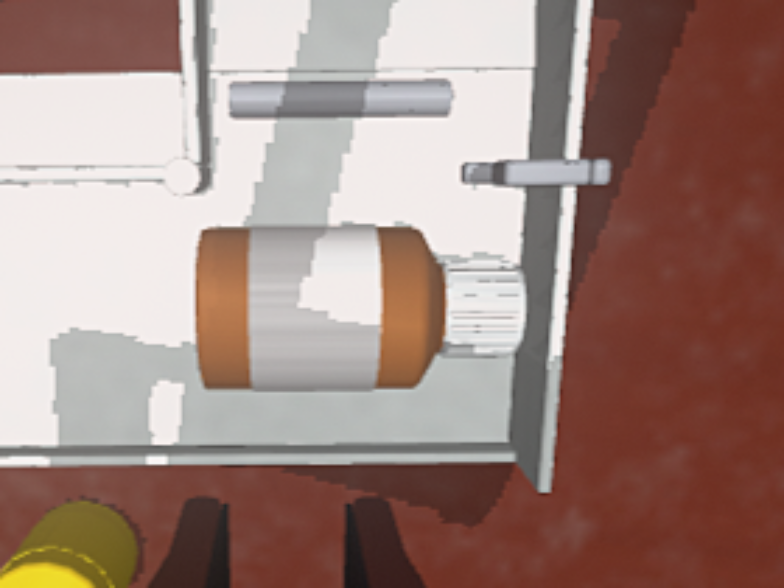

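The bottle lies square: base at panel x≈197 (top edge) to cap end ≈524, axis at v≈308. Right-wall inner top edge at ≈207.

Run:
```python
from h import *
c=np.load("w4.npy",allow_pickle=True).item()
f=lambda u,v:(180+u/2.8,60+v/2.8)
print("cam",w2c(np.array(c["extrinsics"])[:2,3]))
for n,u,v,z in(("base z93",197,308,.093),("base z116",197,308,.116),("capend93",524,310,.093),("capend106",524,310,.106),("near",300,227,.097),("far",300,389,.097),("wall inner foot",213,120,.07),("wall inner top",203,80,.1),("panel foot",534,100,.07),("panel top inner",575,200,.104),("detentR6",229,100,.075),("detentL70",452,97,.075),("corner",182,176,.1)):
    print(n,w2c(ray(0,*f(u,v),z,c)).round(1))
```

```text
cam [27.92529889 25.38251939]
base z93 [64.8 -1.4]
base z116 [61.1  1.3]
capend93 [65.5 91.1]
capend106 [63.4 87.5]
near [42.2 27.7]
far [87.5 27.8]
wall inner foot [13.2  2.5]
wall inner top [5.3 2.9]
panel foot [ 8.1 95.7]
panel top inner [35.1 99. ]
detentR6 [8.2 7.6]
detentL70 [ 7.6 71. ]
corner [28.8 -3.4]
```

The landmarks in this view read about 2 mm too far left, so the base is really at y≈-1 and needs about 3–4 mm more. I'm going back for a small extra push.

```bash
python3 -m pendant '{"linear":[[0,-28,-20],[0,-28,-20],[0,0,0],[40,0,0],[38,0,0]],"twist":[[0,0,0],[0,0,0],[0,0,0],[0,0,0],[0,0,0]],"jaw":[-1,-1,-1,-1,-1]}' >/dev/null
python3 -m pendant '{"linear":[[2,0,0],[0,5,0],[0,5,0],[0,0,0]],"twist":[[0,0,0],[0,0,0],[0,0,0],[0,0,0]],"jaw":[-1,-1,-1,-1]}' >/dev/null
python3 where.py
```

```text
t 9.20 chute xy [ 62.8 -28.3] z 85.3 tool-y yaw err -0.54 down err [ 0.011 -0.006] F [-0.3 -0.7 -0.1] grip 0.01
```

```bash
python3 -m pendant '{"linear":[[3,5,1],[0,5,1],[0,3,0],[0,2,0],[0,0,0]],"twist":[[-0.5,0,0],[0,0,0],[0,0,0],[0,0,0],[0,0,0]],"jaw":[-1,-1,-1,-1,-1]}' >/dev/null
python3 where.py
python3 -m pendant '{"linear":[[0,2,0],[0,2,0],[0,0,0]],"twist":[[0,0,0],[0,0,0],[0,0,0]],"jaw":[-1,-1,-1]}' >/dev/null
python3 where.py
```

```text
t 9.70 chute xy [ 67.8 -11.7] z 85.8 tool-y yaw err 0.10 down err [ 0.018 -0.007] F [-0.   0.7  0.3] grip 0.01
t 10.00 chute xy [67.9 -7.8] z 85.8 tool-y yaw err 0.10 down err [ 0.018 -0.008] F [ 0.9 -0.3 -0.3] grip 0.01
```

```bash
python3 -m pendant '{"linear":[[0,-8,0],[-40,-4,0],[-40,0,0],[0,28,20],[0,28,18]],"twist":[[0,0,0],[0,0,0],[0,0,0],[0,1,0],[0,0,0]],"jaw":[-1,-1,-1,-0.43,-0.43]}' >/dev/null
python3 -m pendant '{"linear":[[0,0,0],[0,0,0]],"twist":[[0,0,0],[0,0,0]],"jaw":[-0.43,-0.43]}' >/dev/null
python3 where.py
python3 - <<'E'
from h import *
import cv2
c=cams.camera_info("wrist");b=cams.read_camera("wrist");cv2.imwrite("pics/w5.png",b[:,:,::-1])
h=cv2.cvtColor(b,cv2.COLOR_RGB2HSV)
m=((h[:,:,0]>7)&(h[:,:,0]<17)&(h[:,:,1]>150)&(h[:,:,2]>80)).astype(np.uint8)
m=cv2.morphologyEx(m,cv2.MORPH_OPEN,np.ones((3,3)))
n,_,st,ce=cv2.connectedComponentsWithStats(m)
for i in range(1,n):
    x,y,w,hh,A=st[i]
    if A>200: print(st[i].tolist(),"left",w2c(ray(0,x,y+hh/2,.116,c)).round(1),"right",w2c(ray(0,x+w,y+hh/2,.1,c)).round(1),"top",w2c(ray(0,x+w/2,y,.097,c)).round(1),"bot",w2c(ray(0,x+w/2,y+hh,.097,c)).round(1))
E
```

```text
t 10.70 chute xy [105.2  33.9] z 168.3 tool-y yaw err -0.07 down err [-0.001 -0.01 ] F [-0.6 -0.6 -0.5] grip 0.28
[532, 55, 28, 24, 419] left [ -6.6 198.3] right [ -9.3 230.2] top [-17.7 220.9] bot [ -1.9 224.6]
```

Run:
```python
from h import *
import cv2
c=cams.camera_info("wrist");b=cv2.imread("pics/w5.png");h=cv2.cvtColor(b,cv2.COLOR_BGR2HSV)
# scan row along bottle axis
for v in(150,160,170,180): print(v,[(u,*h[v,u].tolist()) for u in range(215,275,6)])
```

```text
150 [(215, 8, 8, 243), (221, 8, 8, 243), (227, 4, 8, 243), (233, 4, 8, 243), (239, 4, 7, 244), (245, 11, 127, 161), (251, 11, 128, 153), (257, 11, 131, 152), (263, 5, 7, 212), (269, 6, 7, 181)]
160 [(215, 5, 6, 242), (221, 8, 8, 243), (227, 8, 8, 243), (233, 4, 8, 243), (239, 170, 3, 248), (245, 12, 139, 181), (251, 12, 140, 175), (257, 12, 147, 174), (263, 0, 5, 196), (269, 0, 7, 196)]
170 [(215, 8, 8, 243), (221, 8, 8, 243), (227, 8, 8, 243), (233, 4, 7, 242), (239, 170, 3, 248), (245, 12, 142, 187), (251, 12, 145, 183), (257, 12, 151, 183), (263, 6, 6, 201), (269, 173, 5, 201)]
180 [(215, 66, 7, 184), (221, 70, 4, 180), (227, 3, 9, 245), (233, 4, 7, 242), (239, 0, 5, 246), (245, 12, 144, 177), (251, 12, 144, 170), (257, 12, 149, 173), (263, 0, 7, 191), (269, 0, 7, 191)]
```

Run:
```python
from h import *
import cv2
c=cams.camera_info("wrist");b=cv2.imread("pics/w5.png");h=cv2.cvtColor(b,cv2.COLOR_BGR2HSV)
m=((h[:,:,0]>8)&(h[:,:,0]<16)&(h[:,:,1]>100)&(h[:,:,2]>100)).astype(np.uint8)
n,_,st,ce=cv2.connectedComponentsWithStats(m)
for i in range(1,n):
    x,y,w,hh,A=st[i]
    if A>200 and 200<x<400: print(st[i].tolist(),"left116",w2c(ray(0,x,y+hh/2,.116,c)).round(1),"top",w2c(ray(0,x+w/2,y,.097,c)).round(1),"bot",w2c(ray(0,x+w/2,y+hh,.097,c)).round(1))
g=cv2.cvtColor(b,cv2.COLOR_BGR2GRAY)
cv2.imwrite("pics/w5c.png",cv2.resize(b[60:250,190:440],(780,593),interpolation=cv2.INTER_CUBIC))
```

```text
[241, 142, 20, 56, 959] left116 [61.4  3.8] top [42.5  9.5] bot [87.   8.2]
[305, 142, 24, 56, 1108] left116 [61.4 50.3] top [42.6 60.4] bot [87.  61.7]
```

View pics/w5c.png

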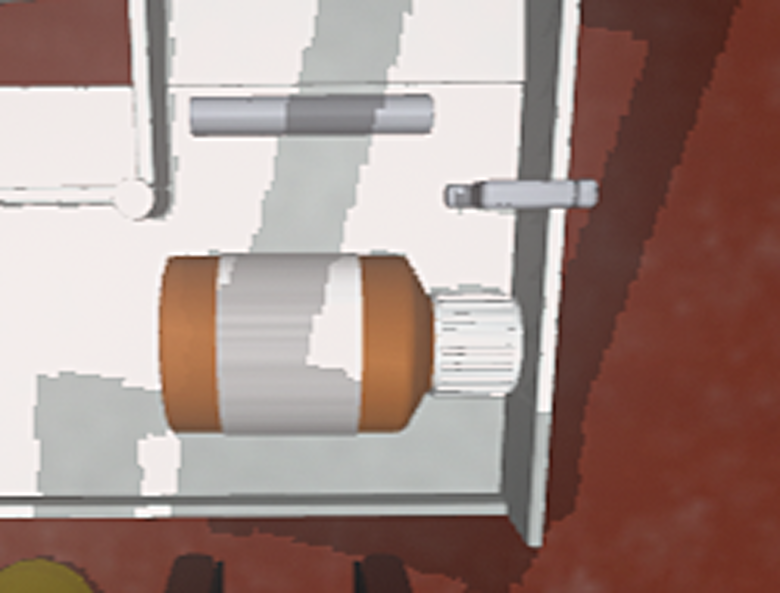

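The base is at y≈2–3 and the bottle is square with a gap at both ends, as the fit needs. I'm descending behind it and rolling it towards the mouth.

```bash
python3 -m pendant '{"linear":[[30,0,0],[30,0,0],[20,0,0],[0,0,0]],"twist":[[0,0,0],[0,0,0],[0,0,0],[0,0,0]],"jaw":[-0.43,-0.43,-0.43,-0.43]}' >/dev/null
python3 where.py
python3 -m pendant '{"linear":[[0,0,-3],[0,0,-3],[0,0,-3],[0,0,-3],[0,0,-3]],"twist":[[0,0,0],[0,0,0],[0,0,0],[0,0,0],[0,0,0]],"jaw":[-0.43,-0.43,-0.43,-0.43,-0.43]}' >/dev/null
python3 where.py
```

```text
t 11.15 chute xy [103.1  28.8] z 86.1 tool-y yaw err -0.27 down err [-0.001 -0.011] F [-0.1  0.6 -0.8] grip 0.28
t 11.65 chute xy [87.9 26.5] z 89.5 tool-y yaw err -0.38 down err [ 0.003 -0.012] F [ 1.  -0.3 -0.3] grip 0.28
```

```bash
python3 -m pendant '{"linear":[[2,0,6],[0,9,0],[0,0,0]],"twist":[[0,0,0],[-0.4,0,0.6],[0,0,0]],"jaw":[-0.43,-0.43,-0.43]}' >/dev/null
python3 where.py
python3 -m pendant '{"linear":[[0,0,-3],[0,0,-3],[0,0,-3],[0,0,-3],[0,0,-3]],"twist":[[0,0,0],[0,0,0],[0,0,0],[0,0,0],[0,0,0]],"jaw":[-0.43,-0.43,-0.43,-0.43,-0.43]}' >/dev/null
python3 where.py
python3 -m pendant '{"linear":[[0.5,0,-3],[0.5,0,-3],[0.5,0,-3],[0.5,0,-3],[0.5,0,-3]],"twist":[[0,0,0],[0,0,0],[0,0,0],[0,0,0],[0,0,0]],"jaw":[-0.43,-0.43,-0.43,-0.43,-0.43]}' >/dev/null
python3 where.py
python3 - <<'E'
from h import *
import cv2
b=cams.read_camera("wrist")[:,:,::-1];cv2.imwrite("pics/w6.png",cv2.resize(b[60:280,170:450],(763,600)))
E
```

```text
t 11.95 chute xy [94.6 36.2] z 88.3 tool-y yaw err 0.05 down err [ 0.003 -0.   ] F [-0.6 -0.6  0.2] grip 0.28
t 12.45 chute xy [78.8 36.6] z 88.0 tool-y yaw err 0.11 down err [ 0.003 -0.   ] F [-0.4 -0.4  0.5] grip 0.28
t 12.95 chute xy [62.2 36.4] z 85.4 tool-y yaw err 0.09 down err [ 0.003 -0.   ] F [0.6 0.4 0.4] grip 0.29
```

View pics/w6.png

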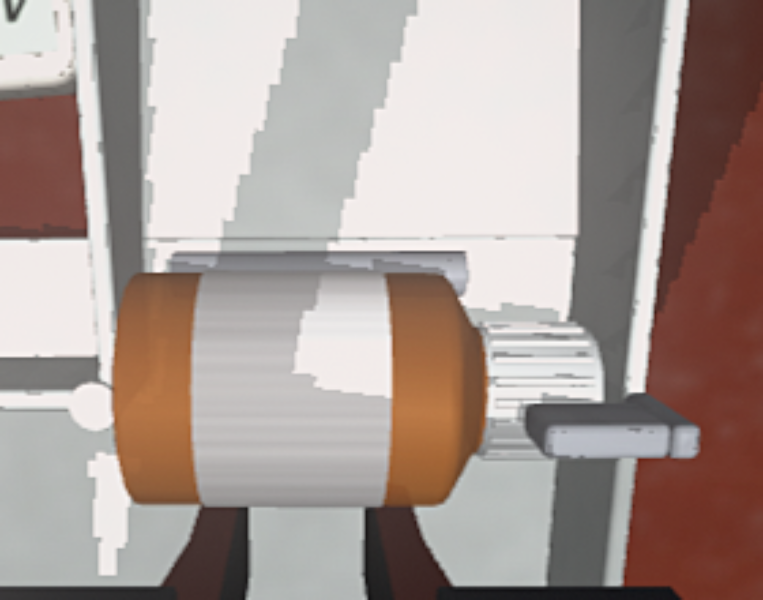

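The bottle is square, with its cap under the bar and its body clear of the fence corner (90,405), resting at the strip. I'll push it over slowly.

```bash
python3 -m pendant '{"linear":[[0,0,-3],[0,0,-3],[0,0,-3],[0,0,-3]],"twist":[[0,0,0],[0,0,0],[0,0,0],[0,0,0]],"jaw":[-0.43,-0.43,-0.43,-0.43]}' |tail -2
python3 where.py
python3 -m pendant '{"linear":[[0,0,-3],[0,0,-3],[0,0,-2],[0,0,0]],"twist":[[0,0,0],[0,0,0],[0,0,0],[0,0,0]],"jaw":[-0.43,-0.43,-0.43,-0.43]}' |tail -2
python3 where.py
```

```text
force: [3.3, 0.7, 1.2]
grip_width: 0.284
t 13.40 chute xy [52.7 35.9] z 86.5 tool-y yaw err 0.07 down err [ 0.01  -0.001] F [3.3 0.7 1.2] grip 0.28
force: [0.7, 0.0, -0.2]
grip_width: 0.281
t 13.80 chute xy [44.4 35.6] z 87.1 tool-y yaw err 0.07 down err [ 0.011 -0.001] F [ 0.7  0.  -0.2] grip 0.28
```

```bash
python3 -m pendant '{"linear":[[0,0,-3],[0,0,-3],[0,0,-2],[0,0,0]],"twist":[[0,0,0],[0,0,0],[0,0,0],[0,0,0]],"jaw":[-0.43,-0.43,-0.43,-0.43]}' |tail -2
python3 where.py
cat > amb.py <<'E'
from h import *
import cv2
c=cams.camera_info("wrist");b=cams.read_camera("wrist");cv2.imwrite("pics/w7.png",b[:,:,::-1])
h=cv2.cvtColor(b,cv2.COLOR_RGB2HSV)
m=((h[:,:,0]>8)&(h[:,:,0]<16)&(h[:,:,1]>100)&(h[:,:,2]>80)).astype(np.uint8)
n,_,st,ce=cv2.connectedComponentsWithStats(m)
for i in range(1,n):
    x,y,w,hh,A=st[i]
    if A>150: print(st[i].tolist(),w2c(ray(0,*ce[i],.095,c)).round(1))
E
python3 amb.py
```

```text
force: [0.6, -0.2, 0.7]
grip_width: 0.283
t 14.20 chute xy [31.4 36.5] z 85.3 tool-y yaw err 0.09 down err [ 0.003 -0.   ] F [ 0.6 -0.2  0.7] grip 0.28
[209, 0, 42, 166, 4593] [-63.8  11.1]
[309, 0, 48, 165, 5138] [-64.6  60.1]
```

Both ambers now merge in the run, so the bottle has rolled down behind the stock. I'm withdrawing for a last check.

```bash
python3 -m pendant '{"linear":[[0,0,20],[-45,0,10],[-45,0,0],[-45,0,0],[-30,0,20]],"twist":[[0,0,0],[0,0,0],[0,0,0],[0,0,0],[0,0,0]],"jaw":[-0.43,-0.43,-0.43,-0.43,-0.43]}' >/dev/null
python3 -m pendant '{"linear":[[0,0,0],[0,0,0],[0,0,0],[0,0,0],[0,0,0]],"twist":[[0,0,0],[0,0,0],[0,0,0],[0,0,0],[0,0,0]],"jaw":[-0.43,-0.43,-0.43,-0.43,-0.43]}' >/dev/null
python3 where.py; python3 amb.py
python3 - <<'E'
from h import *
import cv2
a=cams.read_camera("scene")[:,:,::-1];b=cv2.imread("pics/w7.png")
cv2.imwrite("pics/f.png",np.hstack([cv2.resize(a[150:310,190:350],(390,390),interpolation=cv2.INTER_CUBIC),cv2.resize(b[:260,160:420],(390,390))]))
E
```

```text
t 15.25 chute xy [77.6 37.8] z 250.1 tool-y yaw err 0.07 down err [-0.012  0.002] F [-1.4 -0.1  0.4] grip 0.28
[245, 8, 19, 94, 1218] [-66.1  11.3]
[295, 8, 22, 94, 1472] [-65.4  60.4]
[468, 97, 35, 20, 317] [-17.5 241.7]
```

View pics/f.png

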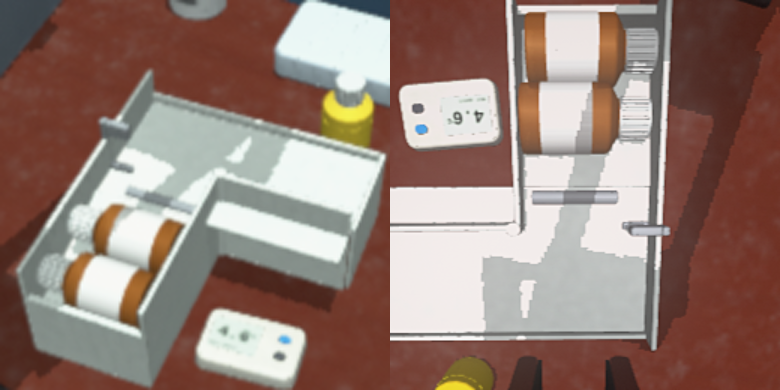

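Both bottles lie side by side in the run with caps to the left, at rest and touching. The logger and the yellow bottle have not moved, and the arm is clear.

```bash
python3 -c "
from station import ticket
print(ticket.hand_in())"
```

```text
the job is handed in; nothing more can be done
None
```

The job is done and handed in at about 15.3 s on the robot's clock. I tipped the amber bottle over to the left, slid it in line with the mouth, and rolled it through and over the strip. It ran down by itself and rests behind the other bottle.

- **Final check:** the last pictures show both bottles touching and square in the run, with caps to the left. The logger and the yellow look-alike appear unmoved, and the gripper is clear, about 18 cm above the landing. I took one set of pictures after the bottle settled, and did not watch it for a full second more.
- **Force:** the highest force I read during the job was about 3.6 N, at the strip.
- **Disagreement:** my first slide left the base about 1 mm short of the mouth's edge in the camera view, while the finger position suggested it was in line. I pushed it about 3 mm further and checked again before rolling it in.

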